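Dim the steriliser lamp and hold its lid open

ROBOT

A 6-joint arm with a two-finger parallel gripper is mounted at the origin on the work surface. World frame = base frame: x ahead of the robot, y to its left, z up, the work surface at z = 0. Lengths are in m, angles in rad, forces in N, time in s.
With the tool pointing down it reaches from about 0.425 to 0.95 m from the base axis. Payload 3.5 kg.
Tool frame: the origin (TCP) lies on the mounting face of the last link; the fingertips stand 173 mm ahead of it and the grasp point (between the pads) lies 155 mm ahead of it; z points along the fingers, x is the direction in which the jaws open and shut, and the axes are right-handed (so a half turn about z gives the same grasp; the last joint's range is limited). The gripper opens to 85 mm and grips with 20 to 120 N. Pads are 22 mm wide; open, the fingers measure 114 mm over their backs; the gripper's body (76 mm by 85 mm) begins 54 mm behind the grasp point. The pads swing forward as they close: fully open they stand 13 mm farther back than shut.
Start: joints at [1.165, 0.286, 1.577, -0, 1.279, -0.15], TCP at [0.171, 0.653, 0.405] pointing down, gripper open.
Joint ranges: [-2.77, 2.77], [-0.9, 2.22], [0.21, 2.48], [-1.53, 4.67], [0.24, 2.81], [-2.84, 2.84]. Speed limits (rad/s): [2.79, 2.79, 3.14, 3.14, 3.14, 3.14].

INTERFACE

Orientations are given as a unit quaternion [x, y, z, w].
In Python, from plant import get_state, read_camera, sign_off gives the robot as it stands.
- The arm moves only by the shell command python3 -m jog 'ROWS' [FORCE]. ROWS is JSON, a list of rows, each an object of numbers: "grip": the closure, from 0 (fully open) to 1 (shut); "x", "y", "z": the shift along the tool's x, y, z in mm; "rx", "ry", "rz": the turn, a rotation vector about the tool's x, y, z in degrees. A call has 1 to 8 rows; each row shifts and turns the commanded pose from where the row before left it, along the tool's axes as they then stand; what a row does not reach is not made up. A row lasts 1/12 s, in which the tool goes at most 41.7 mm and 7.16 degrees, less where a joint would pass 70% of its speed; a pose out of reach is approached as far as the arm can. A call with a gripper value outside its range is refused whole. The fingers move at their own pace and stop on an object; FORCE is the grip in N (left out, the last holds). Time passes only in rows, so rows that do not move let the fingers close. It gives the time, the measured TCP pose, the force and the opening at its end, in the units of the state.
- get_state(): the state, without advancing time (a new reading comes with each control period).
- read_camera(name): name is "side" or "top" or "wrist"; returns a dict with "frame" (480x640x3 uint8, red, green, blue), "intrinsics" (3x3 intrinsics, pixels), "k1" (the pictures are not rectified: a ray, as slopes to the right and down, at radius r is drawn at 1 + k1 r^2 times it, then the intrinsics apply), "R" (3x3) and "t" (3): a world point X has camera coordinates R X + t. Camera axes: x right, y down, z forward; pixel columns grow to the right and rows downward; lengths in m; the calibration is good to about 2 mm. A picture is of the moment at which its call begins. There is no depth.
- sign_off(): hands the job in, once; it reports no verdict.
The state is a dict: "time": time; "qpos": joint angles; "dq": joint speeds; "joint_efforts": joint torques, N m; "eef_pos": TCP position; "tcp_rot": TCP orientation; "contact_force": force on the tool from outside, world axes, zero at the start; "wrist_torque": the same for the moment, N m; "opening": opening from 0.0 (shut) to 1.0 (fully open).
Only numpy, scipy, OpenCV 4.12 (cv2) and the standard library are available. Lean on these libraries where they do the work, as an engineer would, in place of code of your own. Each camera call takes 0.05 s, during which the arm holds its last target.

TASK

The clean nail tools are to be taken out of the steriliser: first, with the lid still shut, set the lever of its lamp dimmer upright, at the green half-light mark, and leave it there. Then lift the amber lid by its copper pull bar until it stands open 50 degrees from shut, and keep holding it there by the bar with the gripper: the lid falls shut if let go, so finish while holding it. Leave the two bottles and the gem box where they stand.

Things in the scene. Friction and masses are not known exactly. Their poses are not given: they have to be found in the camera images.
- steriliser: White plastic case 170 (its x) x 220 (its y) x 100 mm high, fixed to the desk, open top covered by the lid. Origin: centre of its underside. Its -x side (front, with the pull bar) faces the robot to within about 20 degrees; +x is the hinge side. A tray of tools lies inside; leave it.
- lid (a joint): Opening angle of the amber lid in rad: 0 shut (level), positive as its front edge rises, stop at 1.4. 50 degrees is 0.873. The lid, a plate 170 x 220 x 8 mm of 0.24 to 0.5 kg with its bar, hinges on the case's far (+x) rim and falls shut by its weight from any angle (about 1 to 2 N at the bar lift it); the hinge has next to no friction and no spring.
- lid_hinge (a point): Middle of the lid's hinge line, 104.5 mm above the desk, 85 mm to +x of the case's centre. The hinge line runs along the case's y.
- pull_bar (a point): Middle of a round copper bar, 12 mm diameter, 120 mm long, front of the lid's loop handle. y along the bar, x towards the hinge in the lid's plane. 45 mm in front of the lid's free edge, 215 mm from the hinge line and level with it when shut (104.5 mm up); 10 mm rods at y = +-60 mm join it to the lid. Swings with the lid, up and to +x. Can be pinched from above and turn in the grip.
- dimmer: Grey lamp dimmer block 100 (its x) x 60 (its y) x 26 mm high, fixed to the desk, left or right of the steriliser. Origin: centre of its underside. The lever swings in its xz plane; a black upright disc, 34 mm radius, 5 mm thick, beside the lever (y = 12 to 17 mm) reaches 60 mm above the desk and carries a green mark at its top and white ticks.
- lever (a joint): Angle of the dimmer lever in rad: 0 leaning 0.85 rad (49 degrees) from upright towards the dimmer's -x (full light), 0.85 upright (half light, green mark), 1.7 leaning as far to +x. It starts between 0.05 and 0.45 and stays where it is left (friction, under 1.5 N at the knob moves it).
- lever_knob (a point): Centre of the lever's red ball knob, 26 mm diameter, 90 mm from the pivot on a 10 mm steel rod.
- lever_pivot (a point): Pivot of the lever, 26 mm above the desk over the dimmer's centre. The lever turns about the dimmer's y axis.
- gel_bottle: Bystander: cream gel bottle, 44 mm diameter, 85 mm tall, loose, standing on the side of the steriliser where the dimmer is not. Origin: centre of its underside.
- copper_bottle: Bystander: copper polish bottle, 42 mm diameter, 72 mm tall, loose, in front of the steriliser. Origin: centre of its underside.
- gem_box: Bystander: low white gem box 70 x 100 x 22 mm, loose, in front of the steriliser. Origin: centre of its underside.

How it is judged:
By the outcome, as a careful person would: the job done as asked, in the order asked, and still so for the second after the job is handed in, while the arm keeps its last pose, push and grip.
It also fails if it takes over 56 s, if anything falls off the work surface, if the arm or the gripper's body presses on something with over 40 N, if the wrist force passes 120 N, or if a joint passes its speed limit or range.

## Working session

There is one attempt and no reset: what is moved stays moved. The work goes in short steps, Python scripts to look and compute and a shell command to move; the robot and the scene stay as the last step left them, time stands still between calls to the robot, and variables do not carry over. Pictures are saved under pics/ and viewed, and the job is handed in when it is done.

```bash
mkdir -p pics; ls; python3 - <<'E'
from plant import get_state, read_camera
import cv2, json
import numpy as np
np.set_printoptions(precision=4,suppress=True)
for n in ["side","top","wrist"]:
    c=read_camera(n)
    cv2.imwrite(f"pics/{n}0.png",c["frame"][:,:,::-1])
    print(n,c["intrinsics"],c["k1"],c["R"],c["t"])
print(get_state())
E
```

```text
pics
side [[511.4275   0.     314.6994]
 [  0.     511.4275 245.5281]
 [  0.       0.       1.    ]] -0.0859644939389321 [[-0.9746 -0.2229  0.0219]
 [-0.1546  0.5986 -0.786 ]
 [ 0.1621 -0.7694 -0.6179]] [0.5421 0.1588 0.8691]
top [[583.5159   0.     316.776 ]
 [  0.     583.5159 238.6804]
 [  0.       0.       1.    ]] 0.0567771099874058 [[-0.0131 -0.9999 -0.0047]
 [-0.9805  0.0138 -0.1958]
 [ 0.1959  0.0021 -0.9806]] [0.0272 0.5575 1.23  ]
wrist [[377.553    0.     311.8803]
 [  0.     377.553  240.2917]
 [  0.       0.       1.    ]] -0.03787230037992063 [[ 0.253   0.9675 -0.0021]
 [ 0.9169 -0.2391  0.3195]
 [ 0.3086 -0.0827 -0.9476]] [-0.674  -0.0421  0.3816]
{'time': 0.15, 'qpos': array([ 1.165 ,  0.287 ,  1.5778,  0.    ,  1.2786, -0.15  ]), 'dq': array([ 0.0009, -0.0022, -0.0044, -0.0013, -0.002 , -0.0012]), 'joint_efforts': array([  0.0006, -40.6604, -29.3141,  -0.0001,   0.004 ,   0.    ]), 'eef_pos': array([0.1707, 0.6529, 0.4036]), 'tcp_rot': array([ 0.7915,  0.6111, -0.0008,  0.0004]), 'contact_force': array([-0.3247, -0.4561, -0.5582]), 'wrist_torque': array([ 0.0372, -0.0316,  0.0151]), 'opening': 1.0034838760566818}
```

View pics/top0.png

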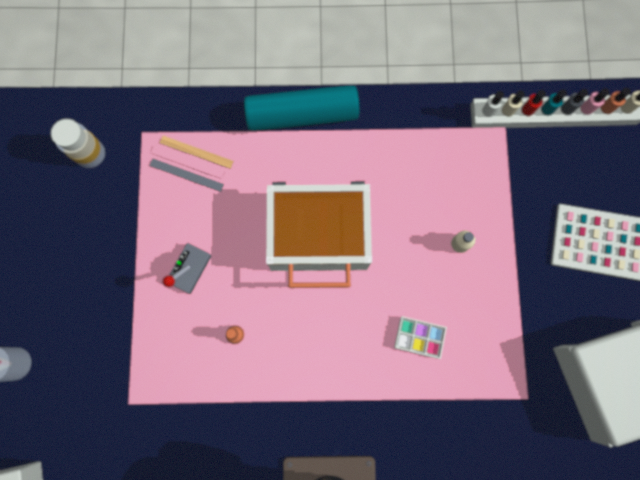

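View pics/side0.png

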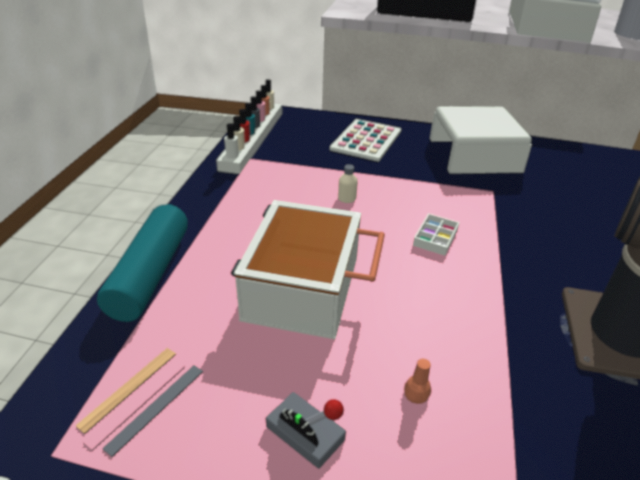

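View pics/wrist0.png

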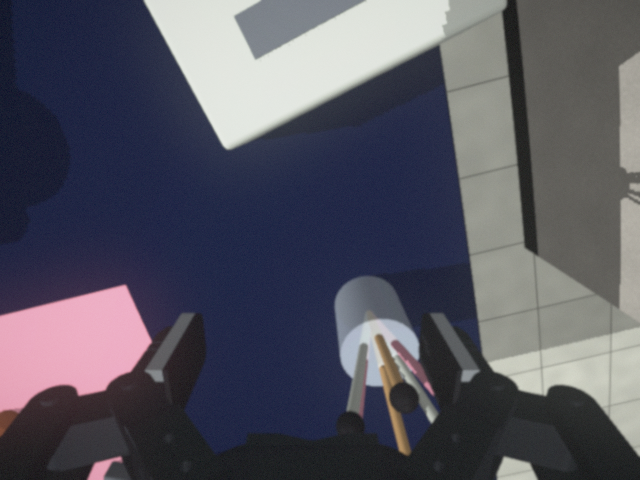

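The top picture shows the knob at (169,281), the dimmer block at about (187,268), the pull bar running from (291,285) to (349,285), and the copper bottle at (235,334). In the side picture the knob is at (333,409). Next I'll measure these.

```bash
cat > h.py <<'E'
import numpy as np, cv2
from plant import get_state, read_camera
from scipy.spatial.transform import Rotation as Ro
np.set_printoptions(precision=4,suppress=True)
def ray(c,uv):
    K=c["intrinsics"];d=np.array([(uv[0]-K[0,2])/K[0,0],(uv[1]-K[1,2])/K[1,1]])
    s=d.copy()
    for _ in range(20): s=d/(1+c["k1"]*(s@s))
    R=c["R"];o=-R.T@c["t"];v=R.T@np.array([s[0],s[1],1]);return o,v/np.linalg.norm(v)
def plane(c,uv,z):
    o,v=ray(c,uv);return o+v*(z-o[2])/v[2]
def tri(c1,u1,c2,u2):
    o1,v1=ray(c1,u1);o2,v2=ray(c2,u2)
    A=np.stack([v1,-v2],1);s=np.linalg.lstsq(A,o2-o1,rcond=None)[0]
    p,q=o1+v1*s[0],o2+v2*s[1];return (p+q)/2,np.linalg.norm(p-q)
def proj(c,X):
    p=c["R"]@X+c["t"];s=p[:2]/p[2];s=s*(1+c["k1"]*(s@s));K=c["intrinsics"]
    return K[[0,1],[0,1]]*s+K[:2,2]
def blobs(c,lo,hi,mn=20):
    h=cv2.cvtColor(c["frame"],cv2.COLOR_RGB2HSV)
    if lo[0]<=hi[0]: m=cv2.inRange(h,lo,hi)
    else: m=cv2.inRange(h,(0,lo[1],lo[2]),hi)|cv2.inRange(h,lo,(180,hi[1],hi[2]))
    n,l,s,ce=cv2.connectedComponentsWithStats(m)
    return m,[(s[i],ce[i]) for i in range(1,n) if s[i][4]>=mn],l
E
python3 - <<'E'
from h import *
T,S=read_camera("top"),read_camera("side")
for n,c in (("T",T),("S",S)):
    print(n,"red");[print(s,ce) for s,ce in blobs(c,(174,150,80),(4,255,255))[1]]
    print(n,"copper");[print(s,ce) for s,ce in blobs(c,(5,120,90),(14,255,255))[1]]
    print(n,"green");[print(s,ce) for s,ce in blobs(c,(45,150,80),(75,255,255),4)[1]]
a=T["frame"][235:305,140:225,::-1];b=S["frame"][385:475,255:355,::-1]
a=cv2.resize(a,(400,330),interpolation=cv2.INTER_CUBIC);b=cv2.resize(b,(367,330),interpolation=cv2.INTER_CUBIC)
cv2.imwrite("pics/z1.png",np.hstack([a,b]))
a=T["frame"][170:300,250:385,::-1];b=S["frame"][195:340,225:390,::-1]
a=cv2.resize(a,(395,380),interpolation=cv2.INTER_CUBIC);b=cv2.resize(b,(400,380),interpolation=cv2.INTER_CUBIC)
cv2.imwrite("pics/z2.png",np.hstack([a,b]))
E
```

```text
T red
[523  94  19  21 143] [531.979  105.1399]
[163 276  11  11  92] [168.337  280.7609]
T copper
[609  92  16  20 125] [615.56  101.008]
[275 193  25  30  61] [280.2951 201.3279]
[301 192  62  48 137] [343.3358 201.2628]
[275 238  62  18 190] [315.6526 250.4421]
[338 241  26  14  48] [355.5   250.625]
[289 264  61  23 365] [318.9151 280.6219]
[226 327  17  16 219] [234.3379 334.2648]
T green
[177 261   5   4  17] [178.8824 262.5882]
S red
[241 121   8  20  86] [246.0233 129.9302]
[325 400  18  19 274] [333.2591 409.1569]
S copper
[263  97   6  16  42] [266.1667 103.3333]
[ 248  207  103   75 5218] [301.6142 244.2553]
[346 230  38  50 383] [370.1593 257.1279]
[406 360  24  43 721] [418.6921 383.2594]
S green
[295 414   6   9  39] [297.1795 417.9231]
```

View pics/z1.png

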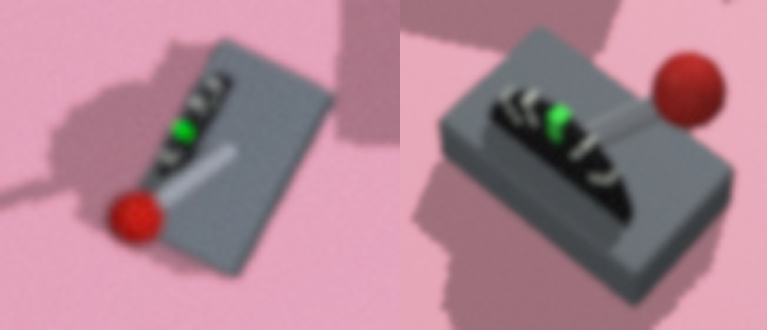

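View pics/z2.png

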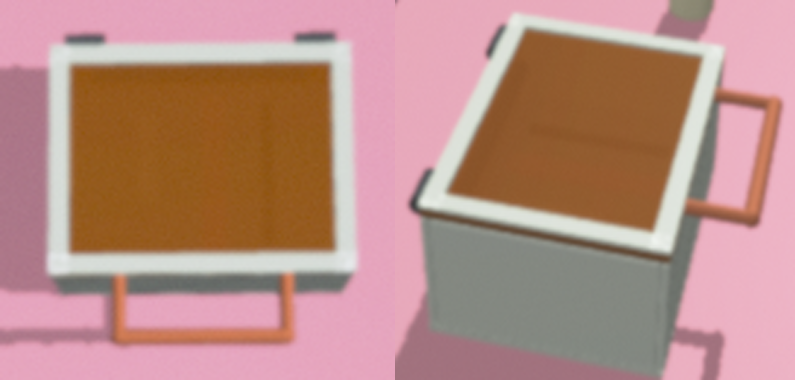

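```bash
python3 - <<'E'
from h import *
T,S=read_camera("top"),read_camera("side")
kn=tri(T,(168.3,280.8),S,(333.3,409.2));gr=tri(T,(178.9,262.6),S,(297.2,417.9));print("knob",kn,"green",gr)
print("blockT",*[plane(T,p,.026) for p in [(187.6,243.1),(211,255.6),(190.1,293.9)]])
print("blockS",*[plane(S,p,.026) for p in [(293.4,392.4),(345.7,432.1),(266.4,418.2),(319.3,460)]])
print("barL",tri(T,(290.7,285.2),S,(373.5,285.8)),"barR",tri(T,(349.1,285.5),S,(382.2,236.3)))
print("barT",plane(T,(290.7,285.2),.1045),plane(T,(349.1,285.5),.1045))
f=lambda x,y:(x/2.926+250,y/2.926+170)
print("lid",*[plane(T,f(*p),.1085) for p in [(50,45),(350,42),(354,273),(47,273)]])
print("copper bottle",tri(T,(234.3,334.3),S,(418.7,383.3)), "gel", plane(T,(464,241),.05),"gem",plane(T,(421,338),.02))
E
```

```text
knob (array([0.4612, 0.3293, 0.1058]), np.float64(0.0029931116386936974)) green (array([0.5083, 0.3206, 0.0561]), np.float64(0.0007500812732123009))
blockT [0.5576 0.3099 0.026 ] [0.5283 0.2569 0.026 ] [0.4433 0.3009 0.026 ]
blockS [0.5287 0.2617 0.026 ] [0.4431 0.3077 0.026 ] [0.5542 0.3125 0.026 ] [0.4692 0.3562 0.026 ]
barL (array([0.4473, 0.076 , 0.0905]), np.float64(0.008447399735401854)) barR (array([ 0.4466, -0.0466,  0.1003]), np.float64(0.003112215739141388))
barT [0.4499 0.0751 0.1045] [ 0.4476 -0.0465  0.1045]
lid [0.6653 0.1247 0.1085] [ 0.6644 -0.0955  0.1085] [ 0.4931 -0.0931  0.1085] [0.4961 0.1262 0.1085]
copper bottle (array([0.3527, 0.2022, 0.0259]), np.float64(0.0022841134008229668)) gel [ 0.5491 -0.3041  0.05  ] gem [ 0.3408 -0.2047  0.02  ]
```

```bash
python3 -m jog '[{"rz":7},{"rz":7},{"rz":7},{"rz":7},{"rz":7},{"rz":7},{"rz":7},{"rz":7}]' && python3 -m jog '[{"rz":7},{"rz":7},{"rz":7},{"rz":7},{"rz":7},{"rz":7},{"rz":5.3},{"grip":0}]'
```

```text
$[0]: bad value
```

```bash
python3 -m jog '[{"grip":0,"x":0,"y":0,"z":0,"rx":0,"ry":0,"rz":7},{"grip":0,"x":0,"y":0,"z":0,"rx":0,"ry":0,"rz":7}]'; python3 -m jog '[{"grip":0,"rz":7}]'
```

```text
time: 0.52
eef_pos: [0.1708, 0.653, 0.4047]
tcp_rot: [0.862, 0.508, -0.0, 0.0]
contact_force: [0.2, 0.3, 0.5]
opening: 1.0$[0]: bad value
```

```bash
python3 -m jog '[{"grip":0,"x":0,"y":0,"z":0,"rx":0,"ry":0,"rz":7},{"grip":0,"x":0,"y":0,"z":0,"rx":0,"ry":0,"rz":7},{"grip":0,"x":0,"y":0,"z":0,"rx":0,"ry":0,"rz":7},{"grip":0,"x":0,"y":0,"z":0,"rx":0,"ry":0,"rz":7},{"grip":0,"x":0,"y":0,"z":0,"rx":0,"ry":0,"rz":7},{"grip":0,"x":0,"y":0,"z":0,"rx":0,"ry":0,"rz":7},{"grip":0,"x":0,"y":0,"z":0,"rx":0,"ry":0,"rz":7},{"grip":0,"x":0,"y":0,"z":0,"rx":0,"ry":0,"rz":7}]'; python3 -m jog '[{"grip":0,"x":0,"y":0,"z":0,"rx":0,"ry":0,"rz":7},{"grip":0,"x":0,"y":0,"z":0,"rx":0,"ry":0,"rz":7},{"grip":0,"x":0,"y":0,"z":0,"rx":0,"ry":0,"rz":7},{"grip":0,"x":0,"y":0,"z":0,"rx":0,"ry":0,"rz":7},{"grip":0,"x":0,"y":0,"z":0,"rx":0,"ry":0,"rz":5},{"grip":0,"x":0,"y":0,"z":0,"rx":0,"ry":0,"rz":0}]'
cat >> h.py <<'E'
def totool(target):
    s=get_state();R=Ro.from_quat(s["tcp_rot"]);d=R.inv().apply(np.array(target)-s["eef_pos"])*1000
    print("tool shift mm",d,"R\n",R.as_matrix(),"pos",s["eef_pos"],"t",s["time"],"op",s["opening"])
E
python3 -c "
from h import *
totool([.4612,.3293,.36])"
```

```text
time: 1.18
eef_pos: [0.1707, 0.653, 0.4046]
tcp_rot: [0.999, 0.044, -0.0, 0.0]
contact_force: [-0.5, 0.8, -0.0]
opening: 1.009
time: 1.68
eef_pos: [0.1708, 0.653, 0.4047]
tcp_rot: [0.971, -0.24, -0.0, 0.0]
contact_force: [-0.8, -0.2, 0.3]
opening: 1.0
tool shift mm [407.7418 151.3174  44.7069] R
 [[ 0.8851 -0.4655 -0.    ]
 [-0.4655 -0.8851 -0.    ]
 [-0.      0.0001 -1.    ]] pos [0.1708 0.653  0.4047] t 1.6833 op 0.9999301235850924
```

```bash
python3 -m jog '[{"grip":0,"x":30,"y":11,"z":0,"rx":0,"ry":0,"rz":0},{"grip":0,"x":30,"y":11,"z":0,"rx":0,"ry":0,"rz":0},{"grip":0,"x":30,"y":11,"z":0,"rx":0,"ry":0,"rz":0},{"grip":0,"x":30,"y":11,"z":0,"rx":0,"ry":0,"rz":0},{"grip":0,"x":30,"y":11,"z":0,"rx":0,"ry":0,"rz":0},{"grip":0,"x":30,"y":11,"z":0,"rx":0,"ry":0,"rz":0},{"grip":0,"x":30,"y":11,"z":0,"rx":0,"ry":0,"rz":0},{"grip":0,"x":30,"y":11,"z":0,"rx":0,"ry":0,"rz":0}]'; python3 -m jog '[{"grip":0,"x":30,"y":11,"z":5,"rx":0,"ry":0,"rz":0},{"grip":0,"x":30,"y":11,"z":5,"rx":0,"ry":0,"rz":0},{"grip":0,"x":30,"y":11,"z":5,"rx":0,"ry":0,"rz":0},{"grip":0,"x":30,"y":11,"z":5,"rx":0,"ry":0,"rz":0},{"grip":0,"x":30,"y":11,"z":5,"rx":0,"ry":0,"rz":0},{"grip":0,"x":18,"y":8,"z":5,"rx":0,"ry":0,"rz":0},{"grip":0,"x":0,"y":0,"z":0,"rx":0,"ry":0,"rz":0}]'
python3 - <<'E'
from h import *
totool([.4612,.3293,.36])
W=read_camera("wrist");cv2.imwrite("pics/w1.png",W["frame"][:,:,::-1])
for X in ([.4612,.3293,.1058],[.4995,.308,.116],[.508,.3206,.0561]): print(proj(W,np.array(X)))
[print(s,ce,plane(W,ce,.1058)) for s,ce in blobs(W,(174,150,80),(4,255,255))[1]]
[print(s,ce,plane(W,ce,.0561)) for s,ce in blobs(W,(45,150,80),(75,255,255),4)[1]]
E
```

```text
time: 2.35
eef_pos: [0.3432, 0.4624, 0.4049]
tcp_rot: [0.971, -0.238, 0.0, -0.0]
contact_force: [0.2, -0.4, 0.1]
opening: 1.001
time: 2.93
eef_pos: [0.464, 0.3272, 0.3736]
tcp_rot: [0.971, -0.24, -0.0, 0.001]
contact_force: [0.3, 0.2, -0.0]
opening: 0.999
tool shift mm [-3.4379 -0.6153 13.6471] R
 [[ 0.8849 -0.4658 -0.0008]
 [-0.4658 -0.8849 -0.0018]
 [ 0.0002  0.0019 -1.    ]] pos [0.464  0.3272 0.3736] t 2.9333 op 0.9987371147092141
[306.1632 241.8022]
[374.1838 248.4371]
[365.2761 203.9841]
[290 225  35  35 959] [307.3076 242.2847] [0.4617 0.3286 0.1058]
[363 199   8  11  75] [366.4    203.8133] [0.5088 0.3203 0.0561]
```

View pics/w1.png

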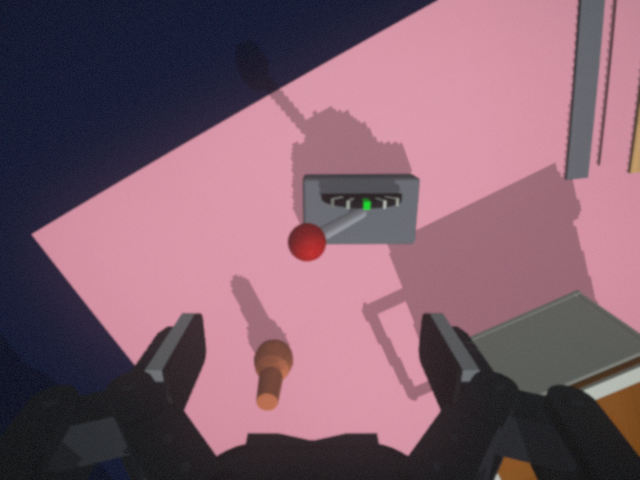

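```bash
python3 -m jog '[{"grip":0,"x":-3,"y":0,"z":20,"rx":0,"ry":0,"rz":0},{"grip":0,"x":0,"y":0,"z":25,"rx":0,"ry":0,"rz":0},{"grip":0,"x":0,"y":0,"z":25,"rx":0,"ry":0,"rz":0},{"grip":0,"x":0,"y":0,"z":20,"rx":0,"ry":0,"rz":0},{"grip":0.3,"x":0,"y":0,"z":15,"rx":0,"ry":0,"rz":0},{"grip":0.55,"x":0,"y":0,"z":0,"rx":0,"ry":0,"rz":0},{"grip":0.6,"x":0,"y":0,"z":0,"rx":0,"ry":0,"rz":0},{"grip":0.6,"x":0,"y":0,"z":0,"rx":0,"ry":0,"rz":0}]' 20
python3 - <<'E'
from h import *
totool([.4995,.308,.276])
W=read_camera("wrist");cv2.imwrite("pics/w2.png",W["frame"][:,:,::-1])
S=read_camera("side");cv2.imwrite("pics/s2.png",S["frame"][:,:,::-1])
E
```

```text
time: 3.65
eef_pos: [0.4595, 0.3322, 0.2712]
tcp_rot: [0.971, -0.238, 0.001, -0.001]
contact_force: [-0.3, 0.4, 0.5]
opening: 0.452
tool shift mm [46.6678  2.8969 -4.7549] R
 [[ 0.8865 -0.4628  0.002 ]
 [-0.4628 -0.8865  0.0012]
 [ 0.0012 -0.0019 -1.    ]] pos [0.4595 0.3322 0.2712] t 3.65 op 0.45196825274785224
```

View pics/w2.png

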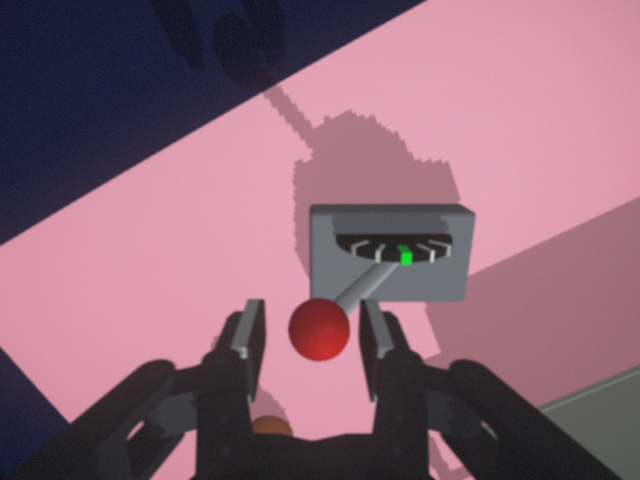

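View pics/s2.png

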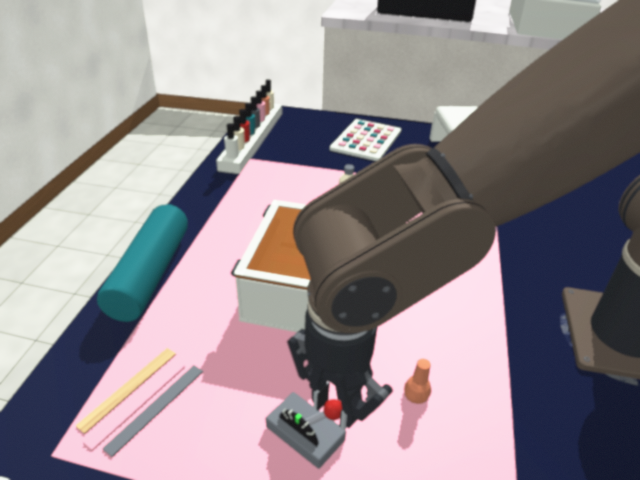

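```bash
python3 -m jog '[{"grip":0.62,"x":2,"y":1,"z":0,"rx":0,"ry":0,"rz":0},{"grip":0.64,"x":9,"y":1,"z":-1,"rx":0,"ry":0,"rz":0},{"grip":0.64,"x":9,"y":1,"z":-1,"rx":0,"ry":0,"rz":0},{"grip":0.64,"x":9,"y":0,"z":-1,"rx":0,"ry":0,"rz":0},{"grip":0.64,"x":9,"y":0,"z":-1,"rx":0,"ry":0,"rz":0},{"grip":0.64,"x":8,"y":0,"z":-1,"rx":0,"ry":0,"rz":0},{"grip":0.64,"x":0,"y":0,"z":0,"rx":0,"ry":0,"rz":0},{"grip":0.64,"x":0,"y":0,"z":0,"rx":0,"ry":0,"rz":0}]'
python3 - <<'E'
from h import *
totool([.4995,.308,.276])
W=read_camera("wrist");cv2.imwrite("pics/w3.png",W["frame"][:,:,::-1])
for c in (W,read_camera("top"),read_camera("side")):
  print([(s,ce,plane(c,ce,.116)) for s,ce in blobs(c,(174,150,80),(4,255,255),40)[1]])
  print([(s,ce,plane(c,ce,.0561)) for s,ce in blobs(c,(45,150,80),(75,255,255),4)[1]])
E
```

```text
time: 4.42
eef_pos: [0.4995, 0.3067, 0.2746]
tcp_rot: [0.971, -0.24, 0.0, 0.0]
contact_force: [-0.7, 0.0, 0.1]
opening: 0.36
tool shift mm [-0.6276 -1.1523 -1.3957] R
 [[ 0.8852 -0.4652  0.0004]
 [-0.4652 -0.8852 -0.0002]
 [ 0.0005 -0.     -1.    ]] pos [0.4995 0.3067 0.2746] t 4.4167 op 0.3601832101010039
[(array([ 280,  300,   63,   65, 3220], dtype=int32), array([311.2143, 332.1947]), array([0.5   , 0.3074, 0.116 ]))]
[(array([309, 235,  11,  19, 189], dtype=int32), array([313.8836, 244.4656]), array([0.5085, 0.3205, 0.0561]))]
[(array([523,  94,  19,  21, 181], dtype=int32), array([530.8674, 105.4254]), array([ 0.8338, -0.4486,  0.116 ]))]
[]
[(array([240, 121,   9,  20,  88], dtype=int32), array([245.8636, 129.4091]), array([ 0.8106, -0.3654,  0.116 ])), (array([296, 374,  17,  20, 267], dtype=int32), array([304.824 , 382.9513]), array([0.5015, 0.3068, 0.116 ]))]
[(array([295, 415,   6,   9,  40], dtype=int32), array([297.05, 418.45]), array([0.5079, 0.3215, 0.0561]))]
```

View pics/w3.png

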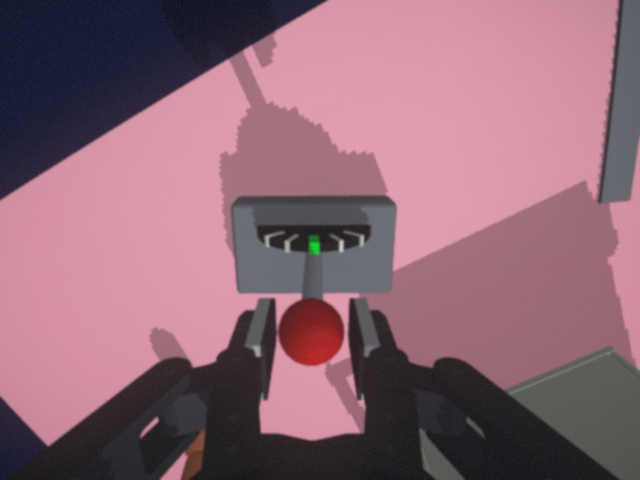

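The lever now looks upright. In the wrist picture the knob is at (311,332), the rod is vertical, and the green mark at (314,244) sits between symmetric ticks. I'll open, retreat and check again.

```bash
python3 -m jog '[{"grip":0.5,"x":0,"y":0,"z":0,"rx":0,"ry":0,"rz":0},{"grip":0.2,"x":0,"y":0,"z":0,"rx":0,"ry":0,"rz":0},{"grip":0,"x":0,"y":0,"z":0,"rx":0,"ry":0,"rz":0},{"grip":0,"x":0,"y":0,"z":-15,"rx":0,"ry":0,"rz":0},{"grip":0,"x":0,"y":0,"z":-25,"rx":0,"ry":0,"rz":0},{"grip":0,"x":0,"y":0,"z":-30,"rx":0,"ry":0,"rz":0},{"grip":0,"x":0,"y":0,"z":-30,"rx":0,"ry":0,"rz":0},{"grip":0,"x":0,"y":0,"z":0,"rx":0,"ry":0,"rz":0}]'
python3 - <<'E'
from h import *
totool([.4995,.308,.276])
W=read_camera("wrist");S=read_camera("side")
cv2.imwrite("pics/w4.png",np.hstack([cv2.resize(W["frame"][150:350,220:420,::-1],(400,400),interpolation=2),cv2.resize(S["frame"][350:470,250:370,::-1],(400,400),interpolation=2)]))
u=np.array([.8852,-.4652,0]);v=np.array([.4652,.8852,0])
for c in (W,S):
  for s,ce in blobs(c,(174,150,80),(4,255,255),40)[1]: p=plane(c,ce,.116);print("knob",ce,p,p@u,p@v)
  for s,ce in blobs(c,(45,150,80),(75,255,255),4)[1]: p=plane(c,ce,.0561);print("green",ce,p,p@u,p@v)
E
```

```text
time: 5.23
eef_pos: [0.5001, 0.3081, 0.3827]
tcp_rot: [0.971, -0.239, 0.005, -0.004]
contact_force: [0.7, -0.4, 1.2]
opening: 0.999
tool shift mm [ -1.3685   1.4159 106.6465] R
 [[ 0.8859 -0.4637  0.0123]
 [-0.4638 -0.8859  0.0049]
 [ 0.0086 -0.01   -0.9999]] pos [0.5001 0.3081 0.3827] t 5.2333 op 0.9989007960602373
knob [308.6573 247.8036] [0.5005 0.3078 0.116 ] 0.2998024758004517 0.5052967686008237
green [309.9841 205.6825] [0.5085 0.3206 0.0561] 0.3009299484997804 0.5203438668399346
knob [245.8636 129.4091] [ 0.8106 -0.3654  0.116 ] 0.8875055852110957 0.05361222898731226
knob [306.4022 383.7464] [0.4993 0.3075 0.116 ] 0.29888000109690877 0.5044979646003203
green [296.8974 418.2564] [0.5082 0.3213 0.0561] 0.3003896313788959 0.5208026171056624
```

View pics/w4.png

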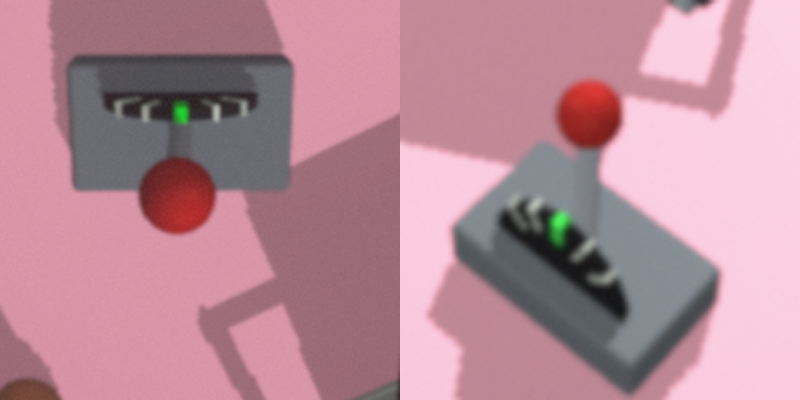

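```bash
python3 -m jog '[{"grip":0,"x":0,"y":0,"z":0,"rx":0,"ry":0,"rz":-6.7},{"grip":0,"x":0,"y":0,"z":0,"rx":0,"ry":0,"rz":-6.7},{"grip":0,"x":0,"y":0,"z":0,"rx":0,"ry":0,"rz":-6.7},{"grip":0,"x":0,"y":0,"z":0,"rx":0,"ry":0,"rz":-6.7},{"grip":0,"x":0,"y":10,"z":0,"rx":0,"ry":0,"rz":0},{"grip":0,"x":-5,"y":25,"z":0,"rx":0,"ry":0,"rz":0},{"grip":0,"x":-6,"y":30,"z":0,"rx":0,"ry":0,"rz":0},{"grip":0,"x":-6,"y":30,"z":0,"rx":0,"ry":0,"rz":0}]'; python3 -m jog '[{"grip":0,"x":-6,"y":30,"z":0,"rx":0,"ry":0,"rz":0},{"grip":0,"x":-6,"y":30,"z":0,"rx":0,"ry":0,"rz":0},{"grip":0,"x":-6,"y":30,"z":0,"rx":0,"ry":0,"rz":0},{"grip":0,"x":-6,"y":30,"z":0,"rx":0,"ry":0,"rz":0},{"grip":0,"x":-6,"y":30,"z":0,"rx":0,"ry":0,"rz":0},{"grip":0,"x":-4,"y":30,"z":0,"rx":0,"ry":0,"rz":0},{"grip":0,"x":0,"y":19,"z":0,"rx":0,"ry":0,"rz":0},{"grip":0,"x":0,"y":0,"z":0,"rx":0,"ry":0,"rz":0}]'
python3 - <<'E'
from h import *
totool([.449,.0143,.26])
W=read_camera("wrist");S=read_camera("side");T=read_camera("top")
cv2.imwrite("pics/w5.png",W["frame"][:,:,::-1])
u=np.array([.8852,-.4652,0]);v=np.array([.4652,.8852,0])
for c in (W,T,S):
  for s,ce in blobs(c,(174,150,80),(4,255,255),40)[1]: p=plane(c,ce,.116);print("knob",ce,p,p@u,p@v)
  for s,ce in blobs(c,(45,150,80),(75,255,255),4)[1]: p=plane(c,ce,.0561);print("green",ce,p,p@u,p@v)
for X in ([.4499,.0751,.1045],[.4476,-.0465,.1045],[.449,.0143,.1045]): print(proj(W,np.array(X)))
[print(s,ce) for s,ce in blobs(W,(5,120,60),(16,255,255),100)[1]]
E
```

```text
time: 6.0
eef_pos: [0.4795, 0.2113, 0.373]
tcp_rot: [1.0, -0.008, -0.001, 0.001]
contact_force: [0.1, -0.6, 0.4]
opening: 0.999
time: 6.67
eef_pos: [0.4426, 0.0113, 0.3735]
tcp_rot: [1.0, -0.011, -0.001, 0.0]
contact_force: [0.1, 0.6, -0.5]
opening: 0.997
tool shift mm [  6.605   -3.2187 113.4909] R
 [[ 0.9998 -0.0222 -0.002 ]
 [-0.0222 -0.9998 -0.0009]
 [-0.002   0.001  -1.    ]] pos [0.4426 0.0113 0.3735] t 6.6667 op 0.9971007623070738
knob [530.9056 105.4222] [ 0.8338 -0.4487  0.116 ] 0.946808507292293 -0.009322498131419632
knob [177.4945 261.5824] [0.5012 0.3092 0.116 ] 0.29987598622702666 0.5068383817911845
knob [245.9545 129.7727] [ 0.8097 -0.3636  0.116 ] 0.8858947312229032 0.054829310798085916
knob [306.3769 384.056 ] [0.4992 0.308  0.116 ] 0.29858982289941016 0.5048765910391104
green [296.9118 418.3235] [0.5081 0.3214 0.0561] 0.30030693751980697 0.5208659207258296
[321.7412 144.1795]
[320.8803 317.9785]
[321.6713 237.7515]
[  405    80   235   281 55490] [521.8234 210.6486]
[ 313  136   82  189 4391] [335.223 222.504]
```

View pics/w5.png

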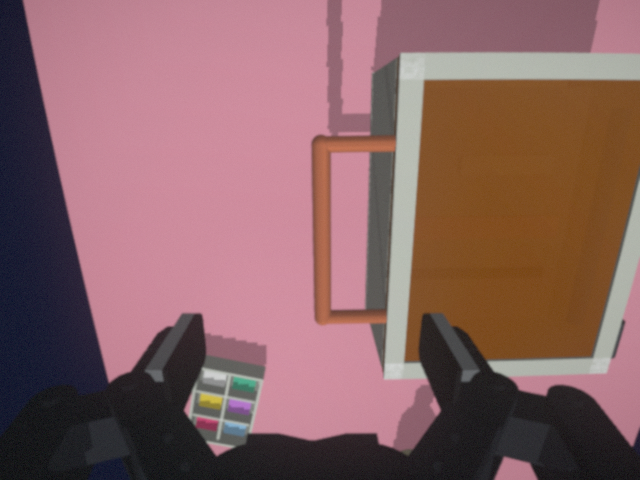

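The pull bar is at about column 321.5 in the wrist picture, rows 144–318, which matches my estimate. The open fingers are ±57 mm over their backs and would hit the lid edge 45 mm away. So I'll pre-close to a gap of about 30 mm before descending.

```bash
python3 -m jog '[{"grip":0.64,"x":6.5,"y":-3,"z":0,"rx":0,"ry":0,"rz":0},{"grip":0.64,"x":0,"y":0,"z":0,"rx":0,"ry":0,"rz":0},{"grip":0.64,"x":0,"y":0,"z":15,"rx":0,"ry":0,"rz":0},{"grip":0.64,"x":0,"y":0,"z":25,"rx":0,"ry":0,"rz":0},{"grip":0.64,"x":0,"y":0,"z":10,"rx":0,"ry":0,"rz":0},{"grip":0.64,"x":0,"y":0,"z":0,"rx":0,"ry":0,"rz":0}]'
python3 - <<'E'
from h import *
totool([.449,.0143,.26])
W=read_camera("wrist")
cv2.imwrite("pics/w6.png",W["frame"][:,:,::-1])
E
```

```text
time: 7.32
eef_pos: [0.4489, 0.0179, 0.3216]
tcp_rot: [1.0, -0.007, -0.003, -0.001]
contact_force: [-0.5, -0.9, -0.3]
opening: 0.358
tool shift mm [ 0.5239  3.7017 61.5845] R
 [[ 0.9999 -0.0137 -0.0068]
 [-0.0137 -0.9999  0.0014]
 [-0.0068 -0.0013 -1.    ]] pos [0.4489 0.0179 0.3216] t 7.3167 op 0.3576683131529094
```

View pics/w6.png

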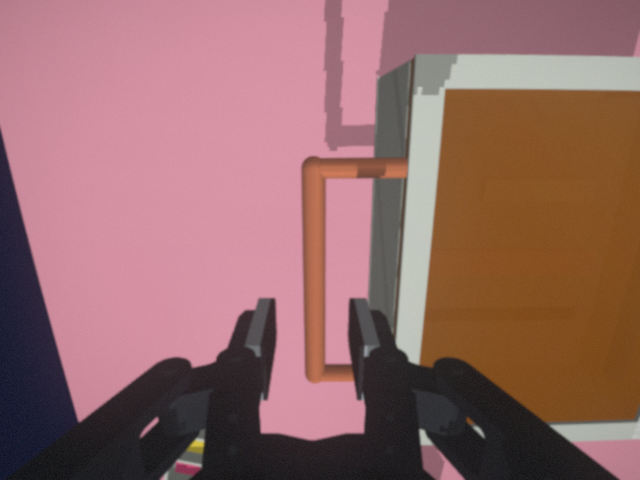

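```bash
python3 -m jog '[{"grip":0.64,"x":0,"y":3,"z":15,"rx":0,"ry":0,"rz":0},{"grip":0.64,"x":0,"y":0,"z":20,"rx":0,"ry":0,"rz":0},{"grip":0.64,"x":0,"y":0,"z":20,"rx":0,"ry":0,"rz":0},{"grip":0.64,"x":0,"y":0,"z":6,"rx":0,"ry":0,"rz":0},{"grip":0.7,"x":0,"y":0,"z":0,"rx":0,"ry":0,"rz":0},{"grip":0.8,"x":0,"y":0,"z":0,"rx":0,"ry":0,"rz":0},{"grip":1,"x":0,"y":0,"z":0,"rx":0,"ry":0,"rz":0},{"grip":1,"x":0,"y":0,"z":0,"rx":0,"ry":0,"rz":0}]' 30
python3 - <<'E'
from h import *
totool([.449,.0143,.26])
W=read_camera("wrist")
cv2.imwrite("pics/w7.png",W["frame"][:,:,::-1])
E
```

```text
time: 8.03
eef_pos: [0.4494, 0.0141, 0.2649]
tcp_rot: [1.0, -0.007, -0.003, 0.0]
contact_force: [-6.8, -0.1, 3.6]
opening: 0.124
tool shift mm [-0.3327 -0.2083  4.8874] R
 [[ 0.9999 -0.0135 -0.0053]
 [-0.0135 -0.9999 -0.0003]
 [-0.0053  0.0003 -1.    ]] pos [0.4494 0.0141 0.2649] t 8.0333 op 0.1238875606360833
```

View pics/w7.png

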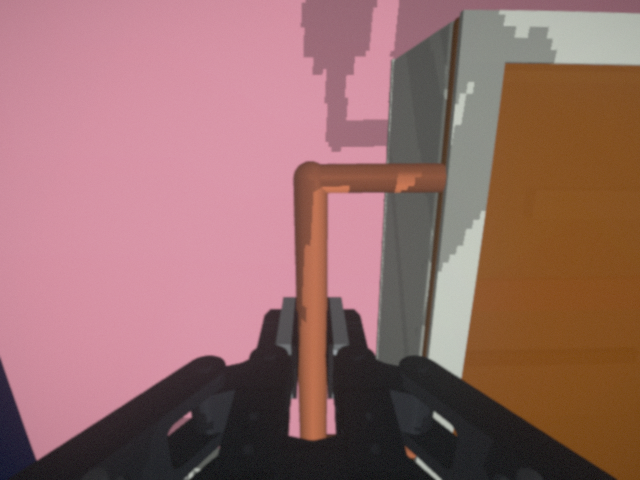

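```bash
python3 -m jog '[{"grip":1,"x":0,"y":0,"z":-5,"rx":0,"ry":0,"rz":0},{"grip":1,"x":0.4,"y":0,"z":-9,"rx":0,"ry":0,"rz":0},{"grip":1,"x":1,"y":0,"z":-9.3,"rx":0,"ry":0,"rz":0},{"grip":1,"x":1.3,"y":0,"z":-9.3,"rx":0,"ry":0,"rz":0},{"grip":1,"x":1.6,"y":0,"z":-9,"rx":0,"ry":0,"rz":0},{"grip":1,"x":2,"y":0,"z":-9,"rx":0,"ry":0,"rz":0},{"grip":1,"x":2.3,"y":0,"z":-9,"rx":0,"ry":0,"rz":0},{"grip":1,"x":0,"y":0,"z":0,"rx":0,"ry":0,"rz":0}]'
cat >> h.py <<'E'
def lid(): 
    s=get_state();b=s["eef_pos"]+Ro.from_quat(s["tcp_rot"]).apply([0,0,.1604])
    print("bar",b,"ang",np.degrees(np.arctan2(b[2]-.1045,.6644-b[0])),"r",np.hypot(b[2]-.1045,.6644-b[0]),"F",s["contact_force"],"M",s["wrist_torque"],"t",s["time"],"op",s["opening"],s["tcp_rot"])
E
python3 - <<'E'
from h import *
lid()
S=read_camera("side")
cv2.imwrite("pics/s8.png",S["frame"][:,:,::-1])
E
```

```text
time: 8.75
eef_pos: [0.4585, 0.014, 0.3262]
tcp_rot: [1.0, -0.007, -0.001, -0.0]
contact_force: [-7.5, 0.2, -0.0]
opening: 0.123
bar [0.4581 0.014  0.1658] ang 16.53596113343709 r 0.21520509243535196 F [-7.5241  0.2468 -0.0433] M [0.0077 1.362  0.0931] t 8.75 op 0.12329399899745926 [ 1.     -0.0072 -0.0011 -0.    ]
```

View pics/s8.png

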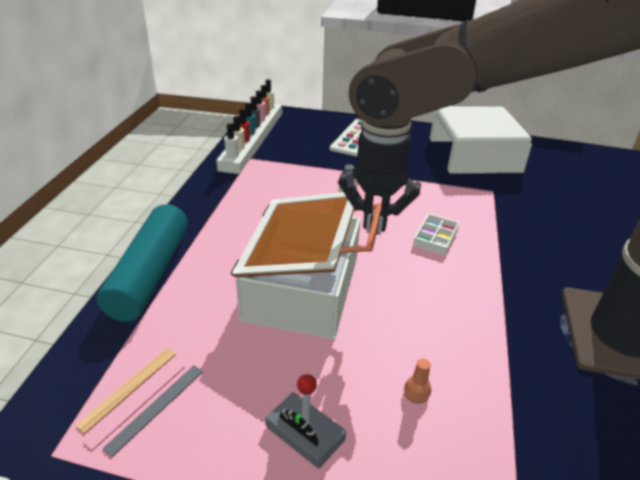

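```bash
python3 -m jog '[{"grip":1,"x":1.5,"y":0,"z":-6,"rx":0,"ry":0,"rz":0},{"grip":1,"x":2,"y":0,"z":-6.5,"rx":0,"ry":0,"rz":0},{"grip":1,"x":3.4,"y":0,"z":-8.7,"rx":0,"ry":0,"rz":0},{"grip":1,"x":3.8,"y":0,"z":-8.6,"rx":0,"ry":0,"rz":0},{"grip":1,"x":4.2,"y":0,"z":-8.4,"rx":0,"ry":0,"rz":0},{"grip":1,"x":4.5,"y":0,"z":-8.2,"rx":0,"ry":0,"rz":0},{"grip":1,"x":4.9,"y":0,"z":-8,"rx":0,"ry":0,"rz":0},{"grip":1,"x":5.2,"y":0,"z":-7.8,"rx":0,"ry":0,"rz":0}]'; python3 -c "
from h import *
lid()"
```

```text
time: 9.47
eef_pos: [0.4879, 0.0137, 0.3878]
tcp_rot: [1.0, -0.007, -0.001, -0.0]
contact_force: [-7.2, 1.1, 2.4]
opening: 0.12
bar [0.4875 0.0138 0.2274] ang 34.78819665720033 r 0.21537083462566725 F [-7.193   1.1383  2.4282] M [0.1265 1.4928 0.0861] t 9.4667 op 0.12025704717099275 [ 1.     -0.0074 -0.0013 -0.0004]
```

```bash
python3 -m jog '[{"grip":1,"x":5.5,"y":0,"z":-7.5,"rx":0,"ry":0,"rz":0},{"grip":1,"x":5.9,"y":0,"z":-7.4,"rx":0,"ry":0,"rz":0},{"grip":1,"x":6.2,"y":0,"z":-7,"rx":0,"ry":0,"rz":0},{"grip":1,"x":6.5,"y":0,"z":-6.8,"rx":0,"ry":0,"rz":0},{"grip":1,"x":6.8,"y":0,"z":-6.5,"rx":0,"ry":0,"rz":0},{"grip":1,"x":6.5,"y":0,"z":-6,"rx":0,"ry":0,"rz":0},{"grip":1,"x":0,"y":0,"z":0,"rx":0,"ry":0,"rz":0},{"grip":1,"x":0,"y":0,"z":0,"rx":0,"ry":0,"rz":0}]'; python3 - <<'E'
from h import *
lid()
S=read_camera("side");T=read_camera("top");W=read_camera("wrist")
cv2.imwrite("pics/s9.png",S["frame"][:,:,::-1]);cv2.imwrite("pics/t9.png",T["frame"][:,:,::-1])
E
```

```text
time: 10.13
eef_pos: [0.5259, 0.0134, 0.4315]
tcp_rot: [1.0, -0.007, 0.002, -0.001]
contact_force: [-7.4, 1.9, 7.8]
opening: 0.125
bar [0.5265 0.0136 0.2711] ang 50.373777276247914 r 0.21629228069477302 F [-7.3581  1.9162  7.8271] M [0.3737 1.4698 0.1303] t 10.1333 op 0.1251469417621331 [ 1.     -0.0073  0.0016 -0.0007]
```

View pics/s9.png

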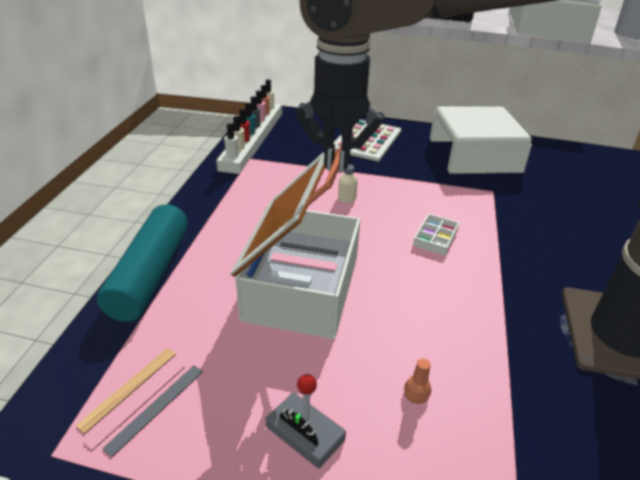

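View pics/t9.png

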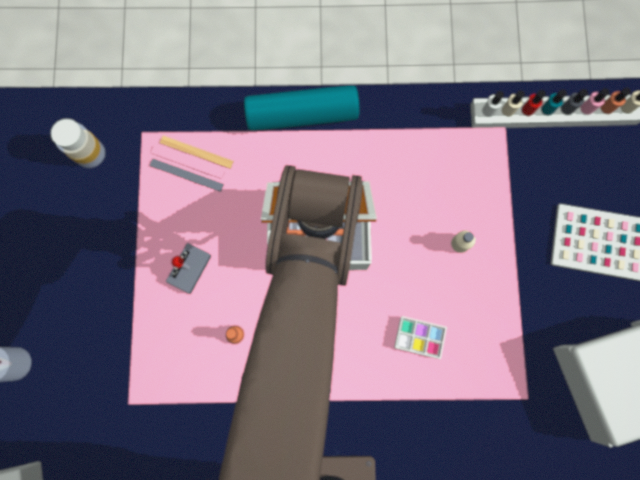

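```bash
python3 - <<'E'
from h import *
lid()
S=read_camera("side")
cv2.imwrite("pics/s10.png",cv2.resize(S["frame"][130:290,220:380,::-1],(600,600),interpolation=2))
E
```

```text
bar [0.5261 0.0136 0.2708] ang 50.24179674129708 r 0.21628682314981704 F [-8.177   2.1085  7.2809] M [0.3443 1.4359 0.1129] t 10.2833 op 0.12444659207786818 [ 1.     -0.0073  0.0013 -0.0007]
```

View pics/s10.png

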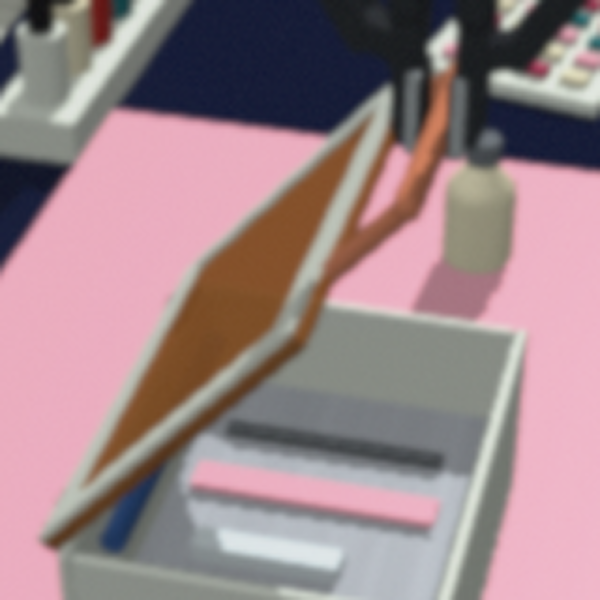

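```bash
python3 - <<'E'
from h import *
S=read_camera("side")
def py(p,y): o,v=ray(S,p);return o+v*(y-o[1])/v[1]
for y in (.1225,.1255,):
  a,b=py((232,271.3),y),py((298.9,219.3),y);d=b-a;print(a,b,np.degrees(np.arctan2(d[2],-d[0])),np.hypot(d[0],d[2]))
for y in (.073,.076):
  e=py((329.3,185.5),y);print("barend",e,np.degrees(np.arctan2(e[2]-.1045,.664-e[0])),np.hypot(e[2]-.1045,.664-e[0]))
# predicted pixels for bar end & front-top corner at angles
for A in (46,48,50,52,54):
  t=np.radians(A);c,s=np.cos(t),np.sin(t)
  h=np.array([.664,0,.1045]);ex=np.array([-c,0,s]);n=np.array([s,0,c])
  print(A,proj(S,h+.215*ex+[0,.0745,0]),proj(S,h+.17*ex+.004*n+[0,.1245,0]))
u=np.array([.8852,-.4652,0])
for s,ce in blobs(S,(174,150,80),(4,255,255),40)[1]: p=plane(S,ce,.116);print("knob",ce,p@u)
E
```

```text
[0.6661 0.1225 0.1121] [0.5563 0.1225 0.233 ] 47.779603824038766 0.16331254495449118
[0.6647 0.1255 0.1149] [0.5556 0.1255 0.2352] 47.779603824038745 0.16245600309716401
barend [0.524  0.073  0.2644] 48.79255314942098 0.21257397320650714
barend [0.5234 0.076  0.2663] 49.01160368789891 0.2143315186140885
46 [335.2828 190.0434] [303.7381 222.8646]
48 [331.6947 186.4811] [300.6994 220.1186]
50 [327.9596 182.9987] [297.5534 217.438 ]
52 [324.0834 179.6035] [294.3049 214.8279]
54 [320.0723 176.3026] [290.959  212.2934]
knob [245.9425 129.6552] 0.8863846227986922
knob [306.4727 383.9055] 0.298651964605958
```

```bash
python3 - <<'E'
from h import *
S=read_camera("side")
print(proj(S,np.array([.449,.0745,.1045])),"vs 373.5 285.8", proj(S,np.array([.494,.1245,.1085])),"vs 337.6 296.9")
print(proj(S,np.array([.449,-.0465,.1045])),"vs 382.2 236.3")
E
```

```text
[370.8826 277.8304] vs 373.5 285.8 [337.6329 292.1137] vs 337.6 296.9
[380.2361 234.0268] vs 382.2 236.3
```

```bash
python3 -m jog '[{"grip":1,"x":-0.5,"y":0,"z":-0.5,"rx":0,"ry":0,"rz":0},{"grip":1,"x":0,"y":0,"z":0,"rx":0,"ry":0,"rz":0},{"grip":1,"x":0,"y":0,"z":0,"rx":0,"ry":0,"rz":0},{"grip":1,"x":0,"y":0,"z":0,"rx":0,"ry":0,"rz":0},{"grip":1,"x":0,"y":0,"z":0,"rx":0,"ry":0,"rz":0},{"grip":1,"x":0,"y":0,"z":0,"rx":0,"ry":0,"rz":0},{"grip":1,"x":0,"y":0,"z":0,"rx":0,"ry":0,"rz":0},{"grip":1,"x":0,"y":0,"z":0,"rx":0,"ry":0,"rz":0}]'; python3 - <<'E'
from h import *
lid()
W=read_camera("wrist");S=read_camera("side")
cv2.imwrite("pics/f.png",np.hstack([cv2.resize(W["frame"][:,:,::-1],(400,300)),cv2.resize(S["frame"][:,:,::-1],(400,300))]))
E
```

```text
time: 11.1
eef_pos: [0.5252, 0.0134, 0.431]
tcp_rot: [1.0, -0.007, 0.002, -0.001]
contact_force: [-6.6, 1.5, 5.2]
opening: 0.128
bar [0.5258 0.0136 0.2706] ang 50.16876705021355 r 0.21633147666450503 F [-6.5778  1.5016  5.2154] M [0.3812 1.0959 0.0472] t 11.1 op 0.12801297735083303 [ 1.     -0.0074  0.0018 -0.0007]
```

View pics/f.png

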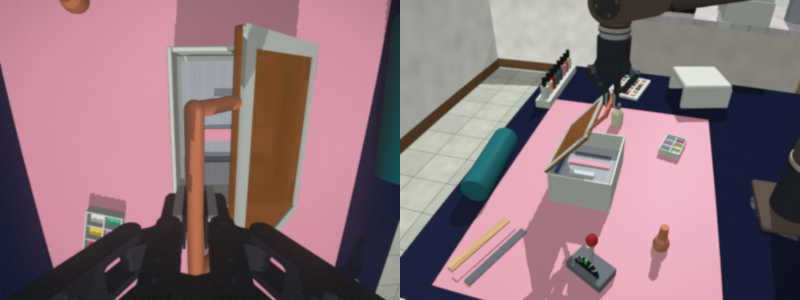

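The bar is held between the pads and the lid is steady at about 50°. The lever is upright and the bottles and box are where they were, so I'm handing in.

```bash
python3 -c "
from plant import sign_off
print(sign_off())"
```

```text
the job is handed in; nothing more can be done
None
```

The job is done and handed in. With the lid shut, I pushed the dimmer lever upright to the green mark and let go. I then pinched the copper bar from above, swung the lid up along its arc, and handed in while still holding it, at about 11 s.

- **Lever:** after release the knob was 1.1 to 1.7 mm short of the green mark along the dimmer's x, about 1 degree from upright. It stayed there while the lid was lifted.
- **Lid angle:** the arm's pose gives 50.2 degrees. The side camera's raw readings were lower, about 48 to 49 degrees. That camera also drew the shut lid a few pixels too low. Correcting for that gives about 50, so I take it as 50 within about 1 degree.
- **Holding force:** about 8 N steady at the wrist, with a 30 N grip. The TCP stayed within about 1 mm over the last second.
- **Bystanders:** in the last pictures both bottles and the gem box stood where they were at the start. I judged this by eye and did not measure it.

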